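Hold the lamp key of the UV viewer

TASK

The sample is already in the white UV viewer: lower its open lid gently until it is fully shut, and only then press the orange dead-man key half-way down (8 mm of its 16 mm travel) and keep it there, so that the lamp stays on. The key must never be pushed to its bottom stop, which trips the lamp; do not press the green key, and leave the other things on the bench where they stand. Finish while still holding the orange key half-way down: do not let go.

Things in the scene. Friction and masses are not known exactly. Their poses are not given: they have to be found in the camera images.
- viewer: UV viewer, a white bench instrument with a blue stripe, fixed, 300 (its x) x 280 (its y) x 110 mm high; the origin is the centre of its underside, x points to the rear, away from its control panel, and z up. A sample bay in its top is covered by the hinged lid.
- lid (a joint): lid angle, rad: 0 fully shut (lid level on the case), opens upwards to 1.6 (nearly upright); starts open between 0.8 and 1.25. The hinge is stiff: the lid stays at any angle and must be pushed all the way down (about 2 to 4 N near its free edge).
- lid_hinge (a point): point on the lid's hinge line, at mid-width, at the level of the lid's underside, 111 mm above the bench and 100 mm to the rear (viewer +x) of the viewer's centre; the hinge line runs along the viewer's y. The axes turn with the lid: -x runs from the hinge to the free edge, z out of the lid's outer (upper) face.
- lid_push (a point): point on the lid's outer (upper) face at mid-width, 140 mm from the hinge line and 40 mm from the free edge; a good place to push it shut. Axes as lid_hinge. The white lid is 180 mm long from hinge to free edge, 210 mm wide, 24 mm thick; a grey lip 70 mm wide and 8 mm thick sticks out 14 mm from the middle of the free edge.
- lamp_box: the lamp key's box on the bench, grey with an orange stripe, fixed, 110 (its x) x 90 (its y) x 74 mm high; the origin is the centre of its underside. In the middle of its top is a black collar, 64 mm across, whose upper face is 84 mm above the bench, and in the collar the round flat-topped orange key, 48 mm across. It stands on one side of the viewer, the green key's box on the other; they may be swapped.
- lamp_key (a joint): how far the orange key is pressed, m: 0 released, 0.016 at the bottom stop. It moves straight down; a spring pushes it back up: 2 N at the start of its travel, 5.2 N at half travel (0.008), 8.4 N at the bottom.
- lamp_key_top (a point): centre of the flat top of the orange key, 100 mm above the bench (16 mm above the collar) when released, and 84 mm (flush with the collar) at the bottom stop; moves down with the key.
- tray_box: the tray key's box on the bench, grey with a green stripe, fixed, 110 (its x) x 90 (its y) x 74 mm high; the origin is the centre of its underside. In the middle of its top is a black collar, 64 mm across, whose upper face is 84 mm above the bench, and in the collar the round flat-topped green key, 48 mm across, of the same size, travel and spring as the orange one. Not to be pressed.
- tray_key (a joint): how far the green key is pressed, m: 0 released, 0.016 at the bottom stop.
- amber_bottle: amber reagent bottle, 64 mm across, 150 mm tall, upright; origin at the centre of its underside. Leave alone.
- beaker: glass beaker, 72 mm across, 90 mm tall; origin at the centre of its underside. Leave alone.
- dish_stack: stack of four shallow dishes, 90 mm across, 60 mm tall in all; origin at the centre of its underside. Leave alone.
- tube_rack: blue rack with capped tubes, 70 (x) x 160 (y) x 79 mm high; origin at the centre of its underside. Leave alone.
- pump_bottle: blue pump bottle with a white nozzle, 64 mm across, 157 mm tall, upright; origin at the centre of its underside. Leave alone.
- pipette: white hand pipette lying on the bench, 231 mm long along its x, up to 26 mm wide and 24 mm high; origin on its underside near mid-length. Leave alone.

How it is judged:
By the outcome, as a careful person would: the job done as asked, in the order asked, and still so for the second after the job is handed in, while the arm keeps its last pose, push and grip.
It also fails if it takes over 50 s, if anything falls off the work surface, if the arm or the gripper's body presses on something with over 40 N, if the wrist force passes 120 N, or if a joint passes its speed limit or range.

ROBOT

A 6-joint arm with a two-finger parallel gripper is mounted at the origin on the work surface. World frame = base frame: x ahead of the robot, y to its left, z up, the work surface at z = 0. Lengths are in m, angles in rad, forces in N, time in s.
With the tool pointing down it reaches from about 0.35 to 0.975 m from the base axis. Payload 4.9 kg.
Tool frame: the origin (TCP) lies midway between the tips of the shut fingers; the grasp point (between the pads) lies behind it (manip.grasp_offset is the y of the grasp point in the tool frame, in m); y points along the fingers, z is the direction in which the jaws open and shut, and the axes are right-handed (so a half turn about y gives the same grasp; the last joint's range is limited). The gripper opens to 85 mm and grips with 20 to 120 N. Pads are 22 mm wide; open, the fingers measure 114 mm over their backs; the gripper's body (76 mm by 85 mm) begins 54 mm behind the grasp point. The pads swing forward as they close: fully open they stand 13 mm farther back than shut.
Start: joints at [-1.307, 0.053, 1.613, -0, 1.476, -0.119], TCP at [0.233, -0.58, 0.231] pointing down, gripper open.
Joint ranges: [-3.01, 3.01], [-1.01, 2.22], [0.06, 2.58], [-1.02, 4.17], [0.09, 2.62], [-3.14, 3.14]. Speed limits (rad/s): [2.57, 2.57, 3.14, 3.14, 3.14, 3.14].

INTERFACE

Orientations are given as a unit quaternion [w, x, y, z].
In Python, from plant import manip gives the robot as it stands. The module is installed in compiled form; this text tells all that it offers.
- The arm moves only by the shell command python3 -m jog 'ROWS'. ROWS is a JSON object of lists of equal length, an entry for each row: "offset": the shift along the world's x, y, z in units of 50 mm (1.0 is 50 mm), a list of three; "angular": the turn, a rotation vector about the world's x, y, z in units of 6 degrees (1.0 is 6 degrees), a list of three; "jaw": the finger opening in mm, from 0 to 85.4. In form: {"offset": [[tx, ty, tz], ...], "angular": [[ax, ay, az], ...], "jaw": [jaw, ...]}. A call has 1 to 12 rows; each row shifts and turns the commanded pose from where the row before left it; what a row does not reach is not made up. A row lasts 1/10 s, in which the tool goes at most 50 mm and 8.59 degrees, less where a joint would pass 70% of its speed; a pose out of reach is approached as far as the arm can. A call is refused whole if a number of a shift passes 1 or a number of a turn 1, either way. A call with a gripper value outside its range is refused whole. The fingers move at their own pace and stop on an object; the grip force is fixed at half the most. Time passes only in rows, so rows that do not move let the fingers close. It gives the time, the measured TCP pose, the force and the opening at its end, in the units of the state.
- manip.state(): the state, without advancing time (a new reading comes with each control period).
- manip.grab_frame(name): name is "scene" or "top" or "wrist"; returns the picture (480x640x3 uint8, blue, green, red); there is no depth.
- manip.camera_model(name): a dict with "fx", "fy", "cx", "cy" (pixels), "rvec" (rotation vector, rad) and "tvec" (3), from world to camera coordinates, as OpenCV has them; the wrist camera has in their place "mount" (4x4, takes a point from camera to tool coordinates, whose origin is the TCP and whose axes are the tool frame's). Camera axes: x right, y down, z forward; pixel columns grow to the right and rows downward; lengths in m; the calibration is good to about 2 mm. A picture is of the moment at which its call begins: read the wrist's pose just before it. camera_model takes no time and is no camera call.
- manip.job_done(): hands the job in, once; it reports no verdict.
The state is a dict: "time": time; "joint_pos": joint angles; "joint_vel": joint speeds; "joint_efforts": joint torques, N m; "tool_pos": TCP position; "tool_rot": TCP orientation; "contact_force": force on the tool from outside, world axes, zero at the start; "ft_torque": the same for the moment, N m; "gripper_width": opening from 0.0 (shut) to 1.0 (fully open).
Only numpy, scipy, OpenCV 4.12 (cv2) and the standard library are available. Lean on these libraries where they do the work, as an engineer would, in place of code of your own. Each camera call takes 0.05 s, during which the arm holds its last target.

## Working session

There is one attempt and no reset: what is moved stays moved. The work goes in short steps, Python scripts to look and compute and a shell command to move; the robot and the scene stay as the last step left them, time stands still between calls to the robot, and variables do not carry over. Pictures are saved under pics/ and viewed, and the job is handed in when it is done.

```bash
mkdir -p pics; python3 - <<'E'
from plant import manip
import cv2
s=manip.state(); print(s)
for n in("scene","top","wrist"):
    cv2.imwrite(f"pics/{n}0.png",manip.grab_frame(n)); print(n,manip.camera_model(n))
print(manip.grasp_offset)
E
```

```text
{'time': 0.0, 'joint_pos': array([-1.30698078e+00,  5.33692903e-02,  1.61428126e+00,  7.82092974e-06,
        1.47600244e+00, -1.19053500e-01]), 'joint_vel': array([ 5.30853267e-04,  2.36071498e-04, -4.85896378e-05, -5.35180791e-04,
       -1.22030376e-03,  1.01230436e-03]), 'joint_efforts': array([ 1.85369213e-04, -3.93680656e+01, -3.70178175e+01, -1.21476642e-04,
        6.87512904e-03, -7.11038098e-06]), 'tool_pos': array([ 0.23329866, -0.57915846,  0.23006292]), 'tool_rot': array([ 0.13448911, -0.13458898,  0.69491598, -0.69346252]), 'contact_force': array([-0.19773139, -0.21628548, -0.02672126]), 'ft_torque': array([-0.03318808, -0.00926823, -0.01381024]), 'gripper_width': 0.9982085590120395}
scene {'fx': 534.170007414269, 'fy': 534.170007414269, 'cx': 322.92235208495265, 'cy': 236.7124679431504, 'rvec': array([ 1.22240045,  2.11996013, -1.07381932]), 'tvec': array([ 0.2487728 , -0.15016389,  1.72767876])}
top {'fx': 460.87602781669113, 'fy': 460.87602781669113, 'cx': 318.775218268696, 'cy': 234.01915461003293, 'rvec': array([ 2.16971675, -2.19332925,  0.09581676]), 'tvec': array([0.00700628, 0.48078671, 1.36501957])}
wrist {'fx': 364.89387725709685, 'fy': 364.89387725709685, 'cx': 321.0666311883631, 'cy': 235.04261910291277, 'mount': array([[ 8.20197706e-04,  9.63547634e-01,  2.67535576e-01,
        -6.80897543e-02],
       [ 1.44635483e-04, -2.67535777e-01,  9.63547916e-01,
        -1.41619701e-01],
       [ 9.99999653e-01, -7.51604653e-04, -3.58795408e-04,
         3.66666218e-04],
       [ 0.00000000e+00,  0.00000000e+00,  0.00000000e+00,
         1.00000000e+00]])}
-0.0187
```

View pics/scene0.png

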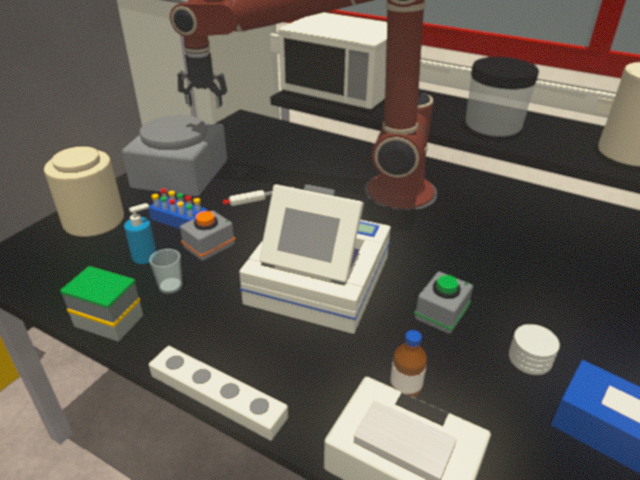

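View pics/top0.png

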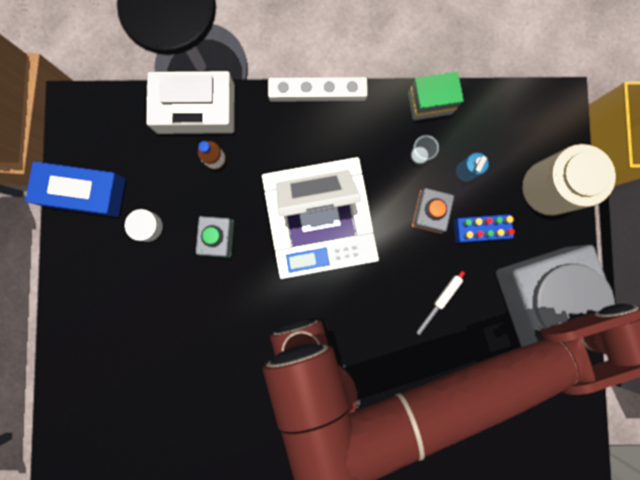

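View pics/wrist0.png

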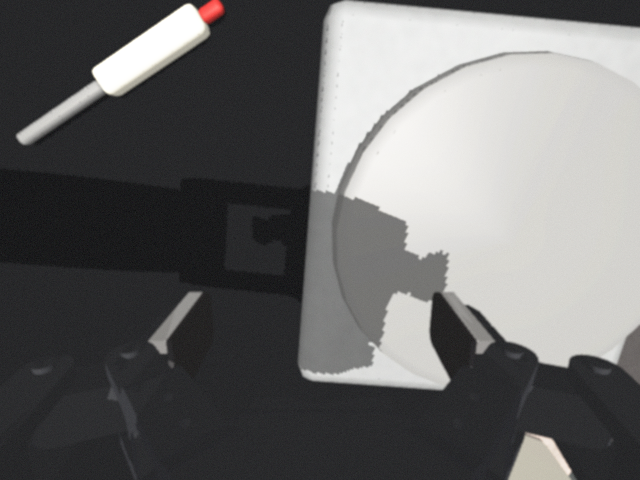

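The top view shows the viewer at (320,220) with its panel towards the robot. The orange key is at (437,209), on the right (-y) side, and the green key at (211,236). The lid is open, with its hinge at the rear. Next I'll enlarge crops for measuring.

```bash
python3 - <<'E'
import cv2
t=cv2.imread("pics/top0.png");s=cv2.imread("pics/scene0.png")
def crop(im,x,y,w,h,f,n): cv2.imwrite("pics/"+n,cv2.resize(im[y:y+h,x:x+w],None,fx=f,fy=f,interpolation=cv2.INTER_CUBIC))
crop(t,255,150,130,130,4.6,"t_view.png")
crop(t,400,170,80,80,7,"t_key.png")
crop(s,230,170,170,160,3.7,"s_view.png")
crop(s,170,200,80,64,8,"s_key.png")
E
```

```text
(no output)
```

View pics/t_view.png

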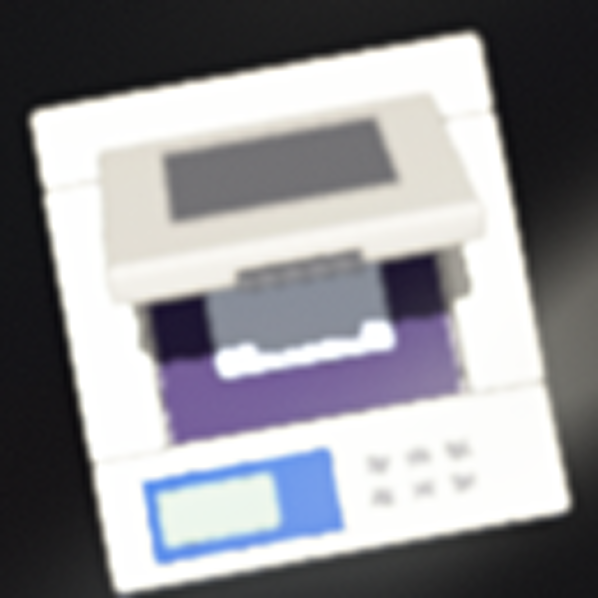

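View pics/t_key.png

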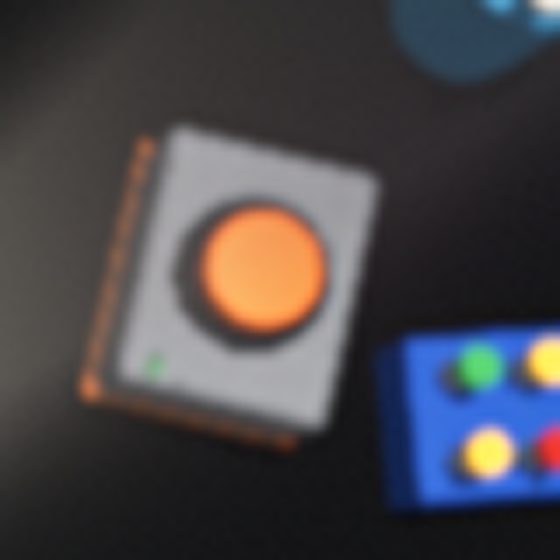

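View pics/s_view.png

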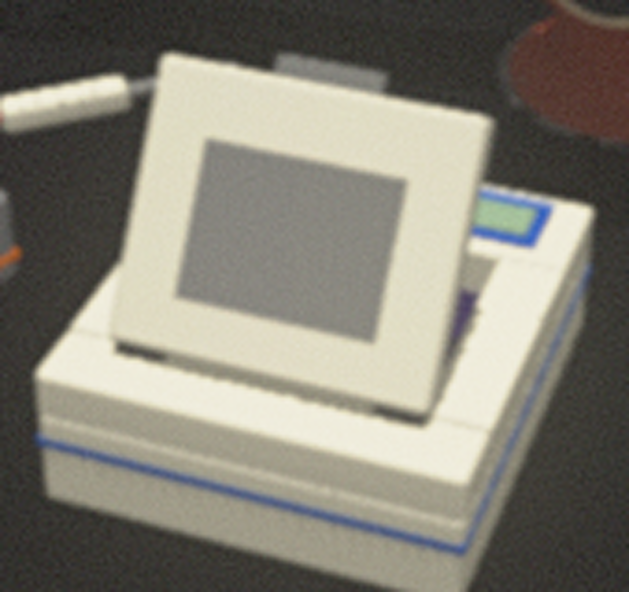

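View pics/s_key.png

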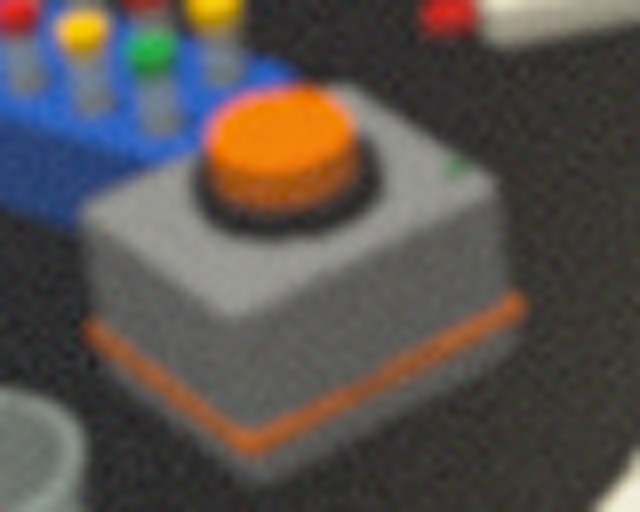

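```bash
cat > h.py <<'E'
import numpy as np, cv2
from scipy.optimize import least_squares
from plant import manip
def cam(n):
    m=manip.camera_model(n);return np.array([[m['fx'],0,m['cx']],[0,m['fy'],m['cy']],[0,0,1]]),m['rvec'],m['tvec']
def proj(n,P):
    K,r,t=cam(n);return cv2.projectPoints(np.array(P,float).reshape(-1,1,3),r,t,K,None)[0].reshape(-1,2)
def px(p,f,x0,y0): return (np.array(p,float)+.5)/f-.5+np.array([x0,y0])
def tri(a,b):
    f=lambda X:np.r_[proj("top",X)[0]-a,proj("scene",X)[0]-b]
    r=least_squares(f,[.5,0,.1]);return r.x,r.fun
def fixz(n,p,z):
    return np.r_[least_squares(lambda q:proj(n,[q[0],q[1],z])[0]-p,[.5,0]).x,z]
E
python3 - <<'E'
from h import *
kt=px([264,269],7,400,170);ks=px([283,134],8,170,200)
print("key tri",tri(kt,ks)); print(fixz("top",kt,.1),fixz("scene",ks,.1))
g=fixz("top",np.array([211,236]),.1);print("green",g)
tp=px([[32,108],[483,33],[573,510],[118,592]],4.6,255,150)
tops=px([[38,378],[470,488],[592,210]],3.7,230,170) # rear-right(-y)... identify by fit
C=np.array([[fixz("top",p,.11)] for p in tp]).reshape(-1,3);print(C)
def rot(a):return np.array([[np.cos(a),-np.sin(a),0],[np.sin(a),np.cos(a),0],[0,0,1]])
loc=np.array([[.15,.14,.11],[.15,-.14,.11],[-.15,-.14,.11],[-.15,.14,.11]])
lidt=px([[111,268],[485,212]],4.6,255,150)   # outer edge top at free end (+y,-y)
lids=px([[163,55],[493,120],[118,338],[432,408]],3.7,230,170)
def lidp(v,s,y,h):
    th=v; return np.array([.1-s*np.cos(th)+h*np.sin(th)*1.0, y, .111+s*np.sin(th)+h*np.cos(th)])
def W(q,L): return (rot(q[2])@np.atleast_2d(L).T).T+[q[0],q[1],0]
def res(q):
    r=[proj("top",W(q,loc))-tp, proj("scene",W(q,[loc[1],loc[0],loc[3]]))-tops]
    o=[lidp(q[3],.18,.105,.024),lidp(q[3],.18,-.105,.024)]
    r.append(proj("top",W(q,o))-lidt)
    r.append(proj("scene",W(q,[lidp(q[3],.18,-.105,.024),lidp(q[3],.18,.105,.024)]))-lids[:2])
    return np.concatenate(r).ravel()
c=C.mean(0)
r=least_squares(res,[c[0],c[1],.15,1.0]);print(r.x,np.degrees(r.x[3]));print(r.fun.reshape(-1,2).round(1))
q=r.x
for nm,s,h in(("hinge",0,0),("push",.14,.024),("edge",.18,.024),("lip",.194,.0)):
    print(nm,W(q,lidp(q[3],s,0,h)).round(4),"shut",W(q,lidp(0,s,0,h)).round(4))
E
```

```text
key tri (array([ 0.5454321 , -0.33689556,  0.09718091]), array([ 0.05415468, -0.03750078,  0.06018525,  0.01306931]))
[ 0.54493875 -0.33598838  0.1       ] [ 0.54857802 -0.33404448  0.1       ]
green [0.47181467 0.30691571 0.1       ]
[[ 0.64861602  0.16275729  0.11      ]
 [ 0.69295864 -0.11648471  0.11      ]
 [ 0.39730884 -0.16581848  0.11      ]
 [ 0.35073325  0.11093856  0.11      ]]
[ 5.23127495e-01 -3.67473704e-04  1.68965526e-01  9.58818261e-01] 54.936239657460334
[[-0.   0.4]
 [-1.2 -0.5]
 [-0.8 -0.5]
 [-0.5 -0.4]
 [-1.6 -1.1]
 [-0.9 -1.1]
 [ 0.8 -0.6]
 [-1.9  1.7]
 [ 0.5 -1.1]
 [-0.1 -0.4]
 [-0.7 -0.3]]
hinge [[0.6217 0.0164 0.111 ]] shut [[0.6217 0.0164 0.111 ]]
push [[0.5618 0.0062 0.2394]] shut [[ 0.4837 -0.0071  0.135 ]]
edge [[0.5391 0.0024 0.2721]] shut [[ 0.4443 -0.0138  0.135 ]]
lip [[ 0.5118 -0.0023  0.2698]] shut [[ 0.4305 -0.0162  0.111 ]]
```

```bash
python3 - <<'E'
from h import *
from scipy.spatial.transform import Rotation as R
s=manip.state(); w=s['tool_rot']; M=R.from_quat(np.r_[w[1:],w[0]]).as_matrix();print(M.round(3))
E
python3 -m jog '{"offset":[[0,0,1],[0,0.2,1],[0.4,0.8,1],[0.6,1,0.4],[0.6,1,0],[0.6,1,0],[0.6,1,0],[0.6,1,0],[0.6,1,0],[0.6,1,0],[0.6,1,0],[0.6,1,0]],"angular":[[0,0,0],[0,0,0],[0,0,0],[0,0,0],[0,0,0],[0,0,0],[0,0,0],[0,0,0],[0,0,0],[0,0,0],[0,0,0],[0,0,0]],"jaw":[0,0,0,0,0,0,0,0,0,0,0,0]}'
```

```text
[[-0.928 -0.     0.374]
 [-0.374  0.002 -0.928]
 [-0.    -1.    -0.002]]
time: 1.35
tool_pos: [0.479, -0.1546, 0.3836]
tool_rot: [-0.134, 0.134, -0.694, 0.694]
contact_force: [0.2, 0.4, 0.2]
gripper_width: 0.002
```

```bash
python3 -m jog '{"offset":[[0.62,0.84,0],[0.62,0.84,0],[0.62,0.84,0],[0.62,0.84,0],[0,0,0],[0,0,-0.8],[0,0,-0.7],[0,0,-0.5],[0,0,0]],"angular":[[0,0,-0.5],[0,0,-0.5],[0,0,-0.5],[0,0,-0.5],[0,0,0],[0,0,0],[0,0,0],[0,0,0],[0,0,0]],"jaw":[0,0,0,0,0,0,0,0,0]}'
python3 - <<'E'
from h import *
print(manip.state()['time'])
for n in("scene","wrist"):
    cv2.imwrite(f"pics/{n}1.png",manip.grab_frame(n))
E
```

```text
time: 2.25
tool_pos: [0.5946, 0.0042, 0.2781]
tool_rot: [0.058, -0.064, 0.705, -0.704]
contact_force: [-0.7, 0.2, -1.1]
gripper_width: 0.002
2.25
```

View pics/scene1.png

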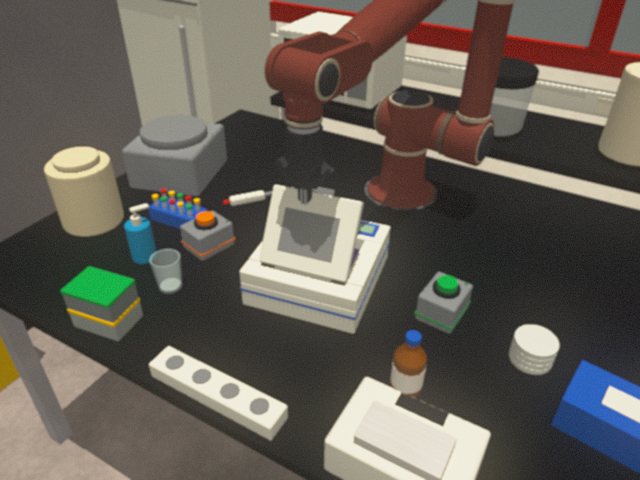

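View pics/wrist1.png

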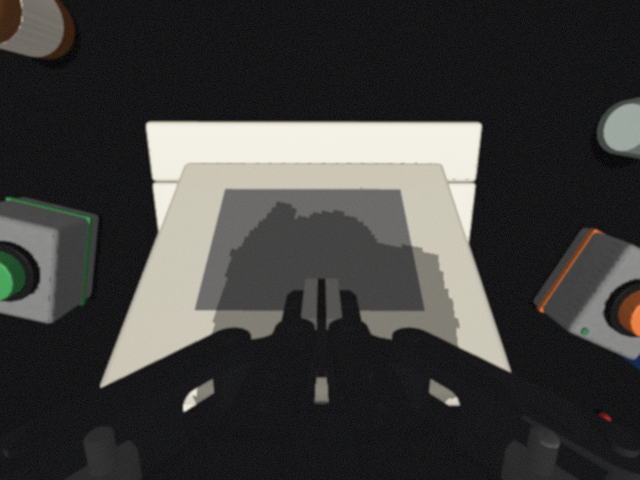

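The wrist picture shows the shut fingers (320,300) centred over the lid's outer face, with the hinge line at row ~165. The scene picture shows nothing else has moved. Next I work out the arc to follow.

```bash
python3 - <<'E'
from h import *
q=[.5231,-.0004,.169]
c,s_=np.cos(q[2]),np.sin(q[2])
def P(th,s=.145,h=.024,y=0):
    vx=.1-s*np.cos(th)+h*np.sin(th); return np.array([q[0]+c*vx-s_*y,q[1]+s_*vx+c*y,.111+s*np.sin(th)+h*np.cos(th)])
p=np.array([.5946,.0042,.278])
a=P(.959,h=.03); print("to near contact",(a-p)/.05)
ths=np.r_[.959,np.linspace(.88,0,12)]
prev=a
for t in ths[1:]:
    n=P(t);print(round(t,3),n.round(4),((n-prev)/.05).round(3));prev=n
E
```

```text
to near contact [-0.61617397  0.04686113 -0.62140551]
0.88 [0.5488 0.004  0.238 ] [-0.299 -0.051 -0.178]
0.8 [0.5391 0.0023 0.2317] [-0.196 -0.033 -0.126]
0.72 [0.5298 0.0007 0.2247] [-0.185 -0.032 -0.142]
0.64 [ 0.5212 -0.0007  0.2168] [-0.173 -0.03  -0.156]
0.56 [ 0.5131 -0.0021  0.2084] [-0.16  -0.027 -0.17 ]
0.48 [ 0.5058 -0.0033  0.1992] [-0.146 -0.025 -0.182]
0.4 [ 0.4992 -0.0045  0.1896] [-0.132 -0.022 -0.193]
0.32 [ 0.4934 -0.0055  0.1794] [-0.116 -0.02  -0.204]
0.24 [ 0.4885 -0.0063  0.1688] [-0.1   -0.017 -0.212]
0.16 [ 0.4843 -0.007   0.1578] [-0.083 -0.014 -0.22 ]
0.08 [ 0.4811 -0.0076  0.1465] [-0.065 -0.011 -0.226]
0.0 [ 0.4787 -0.008   0.135 ] [-0.047 -0.008 -0.23 ]
```

```bash
python3 -m jog '{"offset":[[-0.2,0.02,-0.2],[-0.2,0.02,-0.2],[-0.15,0.01,-0.15],[-0.07,0,-0.07],[-0.1,-0.02,-0.06],[-0.1,-0.02,-0.06],[-0.1,-0.02,-0.06],[-0.1,-0.02,-0.06],[-0.1,-0.02,-0.06]],"angular":[[0,0,0],[0,0,0],[0,0,0],[0,0,0],[0,0,0],[0,0,0],[0,0,0],[0,0,0],[0,0,0]],"jaw":[0,0,0,0,0,0,0,0,0]}'
```

```text
time: 3.25
tool_pos: [0.541, 0.0018, 0.2379]
tool_rot: [0.061, -0.061, 0.705, -0.704]
contact_force: [0.9, 1.6, 2.0]
gripper_width: -0.003
```

```bash
python3 -m jog '{"offset":[[-0.1,-0.017,-0.07],[-0.1,-0.017,-0.07],[-0.095,-0.016,-0.075],[-0.09,-0.016,-0.075],[-0.085,-0.015,-0.08],[-0.085,-0.015,-0.08],[-0.08,-0.014,-0.085],[-0.08,-0.013,-0.09],[-0.075,-0.012,-0.09],[-0.07,-0.012,-0.095],[-0.07,-0.011,-0.095],[-0.065,-0.011,-0.1]],"angular":[[0,0,0],[0,0,0],[0,0,0],[0,0,0],[0,0,0],[0,0,0],[0,0,0],[0,0,0],[0,0,0],[0,0,0],[0,0,0],[0,0,0]],"jaw":[0,0,0,0,0,0,0,0,0,0,0,0]}'
python3 - <<'E'
from h import *
cv2.imwrite("pics/scene2.png",manip.grab_frame("scene"))
E
```

```text
time: 4.45
tool_pos: [0.4912, -0.0067, 0.1872]
tool_rot: [0.061, -0.061, 0.704, -0.704]
contact_force: [1.4, -0.2, 1.0]
gripper_width: 0.0
```

View pics/scene2.png

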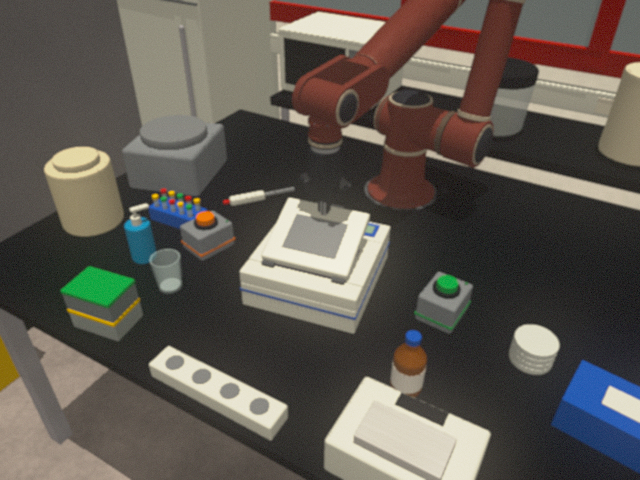

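The lid follows the finger and is now about 0.37 rad open (fingertip at (322,208) in the scene picture). I'll keep going down the arc.

```bash
python3 -m jog '{"offset":[[-0.06,-0.01,-0.1],[-0.055,-0.009,-0.1],[-0.05,-0.008,-0.105],[-0.045,-0.008,-0.105],[-0.04,-0.007,-0.11],[-0.035,-0.006,-0.11],[-0.03,-0.005,-0.11],[-0.025,-0.004,-0.1],[-0.01,-0.002,-0.05],[-0.01,-0.002,-0.03],[0,0,0]],"angular":[[0,0,0],[0,0,0],[0,0,0],[0,0,0],[0,0,0],[0,0,0],[0,0,0],[0,0,0],[0,0,0],[0,0,0],[0,0,0]],"jaw":[0,0,0,0,0,0,0,0,0,0,0]}'
```

```text
time: 5.6
tool_pos: [0.4731, -0.0096, 0.1412]
tool_rot: [0.061, -0.062, 0.705, -0.704]
contact_force: [0.4, -0.1, -1.0]
gripper_width: -0.002
```

```bash
python3 -m jog '{"offset":[[0,0,-0.04],[0,0,-0.04],[0,0,-0.03],[0,0,0],[0,0,0]],"angular":[[0,0,0],[0,0,0],[0,0,0],[0,0,0],[0,0,0]],"jaw":[0,0,0,0,0]}'
python3 - <<'E'
from h import *
print(manip.state()['contact_force'])
E
python3 -m jog '{"offset":[[0,0,-0.02],[0,0,-0.02],[0,0,0]],"angular":[[0,0,0],[0,0,0],[0,0,0]],"jaw":[0,0,0]}'
```

```text
time: 6.1
tool_pos: [0.4735, -0.0096, 0.1359]
tool_rot: [0.061, -0.061, 0.705, -0.704]
contact_force: [0.8, -0.4, -0.3]
gripper_width: -0.003
[ 0.76690989 -0.40508602 -0.29391241]
time: 6.4
tool_pos: [0.4736, -0.0097, 0.135]
tool_rot: [0.061, -0.061, 0.704, -0.704]
contact_force: [-4.2, 0.8, 5.1]
gripper_width: 0.004
```

```bash
python3 -m jog '{"offset":[[0,0,-0.02],[0,0,-0.02],[0,0,0]],"angular":[[0,0,0],[0,0,0],[0,0,0]],"jaw":[0,0,0]}'
python3 -m jog '{"offset":[[0,0,-0.02],[0,0,0],[0,0,0]],"angular":[[0,0,0],[0,0,0],[0,0,0]],"jaw":[0,0,0]}'
python3 - <<'E'
from h import *
s=cv2.resize(manip.grab_frame("scene")[180:340,230:400],None,fx=3.7,fy=3.7,interpolation=2)
cv2.imwrite("pics/scene3.png",s)
E
```

```text
time: 6.7
tool_pos: [0.4736, -0.0097, 0.1349]
tool_rot: [-0.061, 0.062, -0.704, 0.704]
contact_force: [-8.4, 1.2, 14.6]
gripper_width: -0.002
time: 7.0
tool_pos: [0.4736, -0.0097, 0.1349]
tool_rot: [-0.061, 0.062, -0.704, 0.704]
contact_force: [-11.6, 1.8, 20.0]
gripper_width: 0.001
```

View pics/scene3.png

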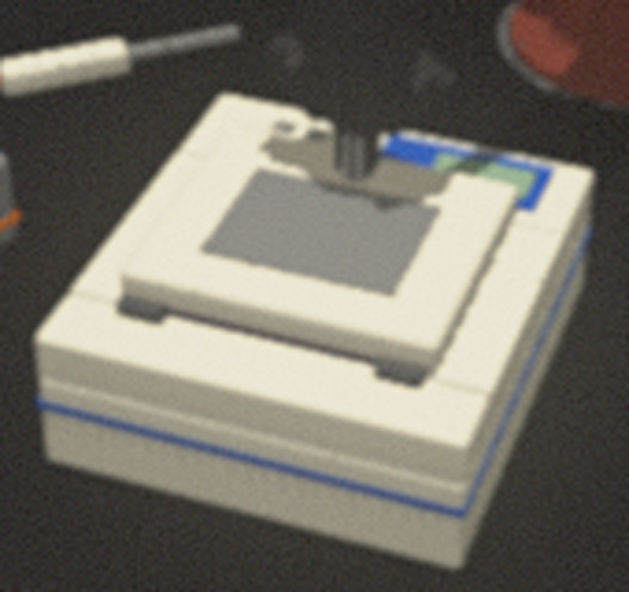

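The scene picture shows the lid level on the case. The tip stopped firm at z = 0.1349 while the force rose to 20 N, against 0.135 expected for fully shut. I'll lift off and go to the orange key.

```bash
python3 -m jog '{"offset":[[0,0,0.3],[0,0,0.8],[0,0,1],[0.2,-0.8,0],[0.2,-0.9,0],[0.2,-0.9,0],[0.2,-0.9,0],[0.2,-0.9,0],[0.2,-0.9,0],[0.15,-0.8,0],[0.1,-0.45,0],[0,0,0]],"angular":[[0,0,0],[0,0,0],[0,0,0],[0,0,0],[0,0,0],[0,0,0],[0,0,0],[0,0,0],[0,0,0],[0,0,0],[0,0,0],[0,0,0]],"jaw":[0,0,0,0,0,0,0,0,0,0,0,0]}'
python3 - <<'E'
from h import *
for n in("scene","wrist"):
    cv2.imwrite(f"pics/{n}4.png",manip.grab_frame(n))
s=manip.state();print(s['tool_pos'],s['contact_force'])
E
```

```text
time: 8.25
tool_pos: [0.5459, -0.3401, 0.2356]
tool_rot: [-0.06, 0.06, -0.704, 0.705]
contact_force: [0.2, 0.3, 0.6]
gripper_width: 0.005
[ 0.54590092 -0.33724434  0.23569771] [-0.16594946  0.14955622 -0.76417257]
```

View pics/scene4.png

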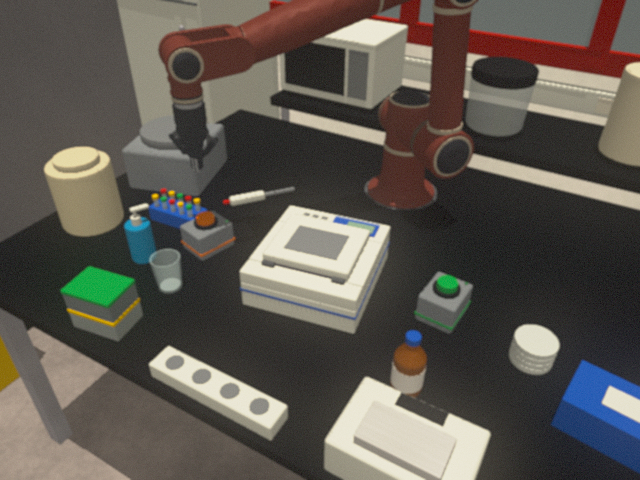

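View pics/wrist4.png

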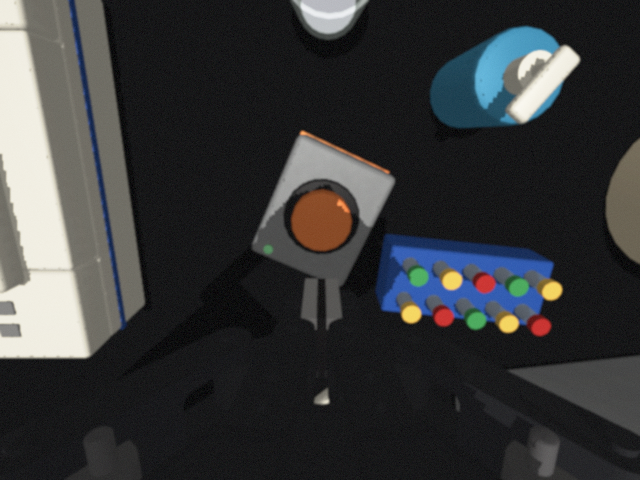

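The lid is shut in the scene picture. The wrist picture shows the orange key at (321,220), in the shadow of the gripper, and the surroundings are clear. I'll check the position from this view.

```bash
python3 - <<'E'
from h import *
from scipy.spatial.transform import Rotation as R
s=manip.state(); w=s['tool_rot']; M=R.from_quat(np.r_[w[1:],w[0]]).as_matrix()
m=manip.camera_model("wrist");T=m['mount']
d=np.array([(321.5-m['cx'])/m['fx'],(220-m['cy'])/m['fy'],1])
o=s['tool_pos']+M@T[:3,3]; dw=M@T[:3,:3]@d
print(o+dw*(.1-o[2])/dw[2], s['tool_pos'],M[:,1])
E
```

```text
[ 0.54921671 -0.33708238  0.1       ] [ 0.54590092 -0.33724434  0.23569771] [-3.68888610e-04  8.12847317e-04 -9.99999602e-01]
```

```bash
python3 -m jog '{"offset":[[0.03,0,-0.4],[0,0,-0.5],[0,0,-0.5],[0,0,-0.5],[0,0,-0.3],[0,0,-0.2],[0,0,-0.1],[0,0,0],[0,0,0]],"angular":[[0,0,0],[0,0,0],[0,0,0],[0,0,0],[0,0,0],[0,0,0],[0,0,0],[0,0,0],[0,0,0]],"jaw":[0,0,0,0,0,0,0,0,0]}'
python3 - <<'E'
from h import *
f=manip.grab_frame("scene");cv2.imwrite("pics/scene5.png",cv2.resize(f[180:270,150:260],None,fx=6,fy=6,interpolation=2))
s=manip.state();print(s['tool_pos'],s['contact_force'])
E
```

```text
time: 9.25
tool_pos: [0.5481, -0.3376, 0.1124]
tool_rot: [-0.062, 0.061, -0.704, 0.705]
contact_force: [0.5, -0.6, -0.1]
gripper_width: 0.0
[ 0.54821734 -0.33768303  0.11253263] [-0.40153765 -0.08287926 -0.32904291]
```

View pics/scene5.png

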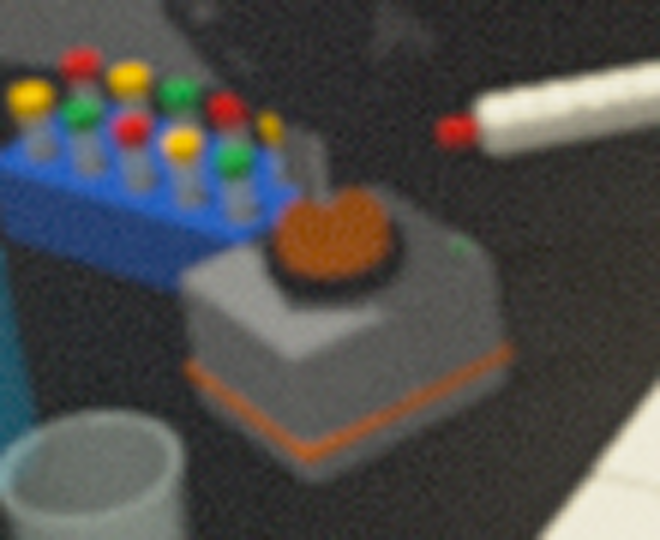

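The fingertips are just above the key top, at about (325,200). I'll go down slowly from here, watching the force.

```bash
python3 -m jog '{"offset":[[0,0,-0.06],[0,0,-0.06],[0,0,-0.06],[0,0,-0.04],[0,0,0],[0,0,0]],"angular":[[0,0,0],[0,0,0],[0,0,0],[0,0,0],[0,0,0],[0,0,0]],"jaw":[0,0,0,0,0,0]}'
python3 -m jog '{"offset":[[0,0,-0.02],[0,0,-0.02],[0,0,0],[0,0,0]],"angular":[[0,0,0],[0,0,0],[0,0,0],[0,0,0]],"jaw":[0,0,0,0]}'
python3 -m jog '{"offset":[[0,0,-0.02],[0,0,-0.02],[0,0,0],[0,0,0]],"angular":[[0,0,0],[0,0,0],[0,0,0],[0,0,0]],"jaw":[0,0,0,0]}'
```

```text
time: 9.9
tool_pos: [0.5475, -0.3372, 0.1001]
tool_rot: [0.061, -0.061, 0.704, -0.704]
contact_force: [-0.8, -0.7, 0.3]
gripper_width: -0.002
time: 10.3
tool_pos: [0.5476, -0.3372, 0.0983]
tool_rot: [-0.061, 0.061, -0.704, 0.705]
contact_force: [-0.9, 0.5, 2.7]
gripper_width: 0.006
time: 10.7
tool_pos: [0.5476, -0.3372, 0.0962]
tool_rot: [-0.061, 0.061, -0.704, 0.705]
contact_force: [-0.8, 1.4, 2.4]
gripper_width: -0.0
```

```bash
python3 -m jog '{"offset":[[0,0,-0.02],[0,0,-0.02],[0,0,-0.02],[0,0,-0.02],[0,0,0],[0,0,0]],"angular":[[0,0,0],[0,0,0],[0,0,0],[0,0,0],[0,0,0],[0,0,0]],"jaw":[0,0,0,0,0,0]}'
cat > a.py <<'E'
from h import *
F=[];P=[]
for i in range(10):
    f=manip.grab_frame("scene");s=manip.state();F.append(s['contact_force']);P.append(s['tool_pos'])
print(s['time'],np.mean(F,0).round(2),np.std(F,0).round(2),np.mean(P,0).round(5),np.std(P,0).round(5))
import sys
cv2.imwrite(sys.argv[1],cv2.resize(f[180:270,150:260],None,fx=6,fy=6,interpolation=2))
E
python3 a.py pics/s6.png
```

```text
time: 11.3
tool_pos: [0.5476, -0.3372, 0.0922]
tool_rot: [-0.061, 0.061, -0.704, 0.705]
contact_force: [-1.0, 0.4, 5.3]
gripper_width: -0.002
11.8 [-0.72  0.4   4.75] [0.48 0.37 0.25] [ 0.54761 -0.33725  0.09222] [2.e-05 1.e-05 4.e-05]
```

View pics/s6.png

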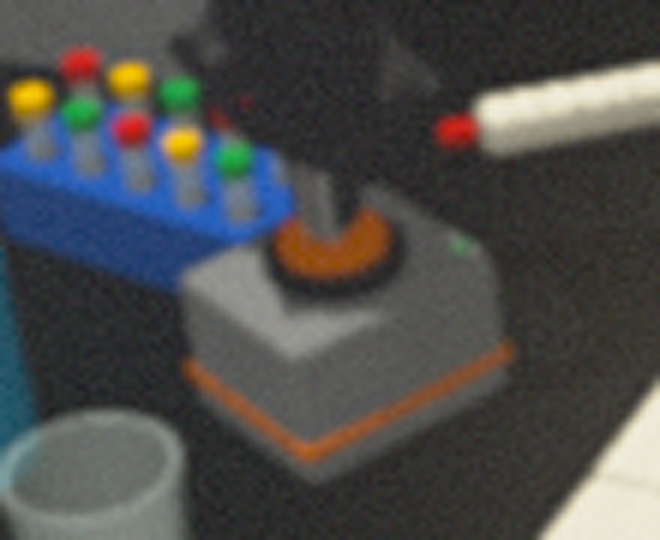

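```bash
python3 -m jog '{"offset":[[0,0,-0.006],[0,0,0],[0,0,0]],"angular":[[0,0,0],[0,0,0],[0,0,0]],"jaw":[0,0,0]}'
python3 a.py pics/s7.png
python3 - <<'E'
from h import *
cv2.imwrite("pics/full7.png",manip.grab_frame("scene"))
E
```

```text
time: 12.1
tool_pos: [0.5476, -0.3372, 0.0918]
tool_rot: [-0.061, 0.061, -0.704, 0.705]
contact_force: [-0.3, 0.2, 5.0]
gripper_width: -0.004
12.6 [-0.18 -0.06  5.14] [0.51 0.67 0.5 ] [ 0.54758 -0.33722  0.09185] [1.e-05 1.e-05 1.e-05]
```

View pics/full7.png

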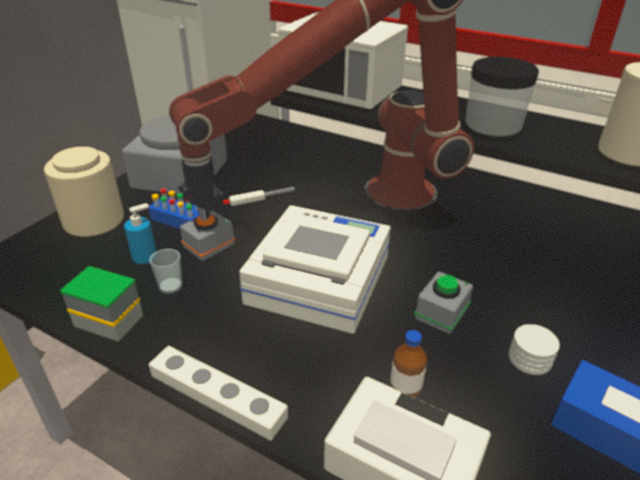

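The lid is shut and the other things stand where they were. The key is held at z = 0.0918 with 5.1 N, which matches half travel, so I'm handing in.

```bash
python3 -c "
from plant import manip
print(manip.job_done()); s=manip.state(); print(s['time'],s['tool_pos'],s['contact_force'])"
```

```text
the job is handed in; nothing more can be done
None
the job is handed in; nothing more can be done
```

I lowered the lid until it was fully shut, then pressed the orange key half-way and handed the job in at about 12.6 s with the arm still holding it there.

- **Lid:** I pushed it down slowly along its arc with the shut fingers. The tip stopped firmly at z = 0.1349 m (0.135 m is fully shut) while the push rose to about 20 N. The scene picture shows the lid level on the case.
- **Orange key:** The fingers first touched it just under z = 0.100 m. I held it at z = 0.0918 m, about 8.15 mm of travel, with a mean force of 5.1 ± 0.5 N against 5.2 N expected at half travel. It never went near the bottom stop.
- **Other things:** The last scene picture shows the green key unpressed and nothing else moved.
- **Disagreements:** An averaged force of 4.75 N before a final 0.3 mm nudge suggested about 6.9 mm of travel, where the height reading gave 7.8 mm. After the nudge both agreed within the noise. The lamp itself was not visible, so I judged it by height and force only. No state could be read after hand-in.

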